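# Bring the empty pocket of the condiment carousel round and load the spice jar

## Robot

A 6-joint arm with a two-finger parallel gripper is mounted at the origin on a cart in front of the work surface, level with it; the furniture and walls round the work are solid. World frame = base frame: x ahead of the robot, y to its left, z up, the work surface at z = 0. Lengths are in m, angles in rad, forces in N, time in s.
With the tool pointing down it reaches from about 0.3 to 0.75 m from the base axis. Payload 8.5 kg.
Tool frame: the origin (TCP) lies on the centre line of the jaws, within the pads' length; the fingertips stand 22 mm ahead of it and the grasp point (between the pads) lies 3 mm ahead of it; x points along the fingers, z is the direction in which the jaws open and shut, and the axes are right-handed (so a half turn about x gives the same grasp; the last joint's range is limited). The gripper opens to 88 mm and grips with 3 to 60 N. Pads are 18 mm wide; open, the fingers measure 123 mm over their backs; the gripper's body (75 mm by 187 mm) begins 45 mm behind the grasp point.
Start: joints at [-1.374, 0.381, 1.297, -0, 1.464, -0.215], TCP at [0.22, -0.504, 0.238] pointing down, gripper open.
Joint ranges: [-3.11, 3.11], [-0.89, 2.33], [0.22, 2.48], [-1.42, 4.56], [0.17, 2.85], [-2.88, 2.88]. Speed limits (rad/s): [2.39, 2.39, 3.14, 3.14, 3.14, 3.14].

## Interface

Orientations are given as [roll, pitch, yaw] about the fixed x, y, z axes, in that order (R = Rz(yaw) Ry(pitch) Rx(roll)).
In Python, from rig import * gives the robot as it stands. The module is installed in compiled form; this text tells all that it offers.
- The arm moves only by the tool servo_tool, never from a script. Its argument "deltas" is a list of rows, each an object of numbers: "claw": the opening in per cent of the stroke, from 0 (shut) to 100 (fully open); "tx", "ty", "tz": the shift along the tool's x, y, z in mm; "wx", "wy", "wz": the turn, a rotation vector about the tool's x, y, z in rad. A call has 1 to 5 rows; each row shifts and turns the commanded pose from where the row before left it, along the tool's axes as they then stand; what a row does not reach is not made up. A row lasts 1/12 s, in which the tool goes at most 41.7 mm and 7.16 degrees, less where a joint would pass 70% of its speed; a pose out of reach is approached as far as the arm can. A call is refused whole if a number of a shift passes 41.7 or a number of a turn 0.125, either way. A call with a gripper value outside its range is refused whole. The fingers move at their own pace and stop on an object; "squeeze" is the grip in N (left out, the last holds). Time passes only in rows, so rows that do not move let the fingers close. It gives the time, the measured TCP pose, the force and the opening at its end, in the units of the state.
- sense(): the state, without advancing time (a new reading comes with each control period).
- read_camera(name): name is "side" or "top"; returns a dict with "image" (400x640x3 uint8, red, green, blue), "depth" (400x640 float32, m along the optical axis (not along the pixel's ray), 0 where there is no reading), "fx", "fy", "cx", "cy" (pixels), "world_from_camera" (4x4, takes a point from camera to world coordinates). Camera axes: x right, y up, looking along -z (the intrinsics and any distortion apply to the point x, -y, -z); pixel columns grow to the right and rows downward; lengths in m; the calibration is good to about 2 mm. A picture is of the moment at which its call begins.
- close_job(): hands the job in, once; it reports no verdict.
The state is a dict: "clock": time; "joint_positions": joint angles; "joint_velocities": joint speeds; "tau": joint torques, N m; "ee_pos": TCP position; "tcp_rot": TCP orientation; "ft_force": force on the tool from outside, world axes, zero at the start; "ft_torque": the same for the moment, N m; "opening": finger opening in m.
Only numpy, scipy, OpenCV 4.12 (cv2) and the standard library are available. Lean on these libraries where they do the work, as an engineer would, in place of code of your own. Each camera call takes 0.05 s, during which the arm holds its last target. There are 200 camera calls.

## Task

First turn the condiment carousel until its empty pocket is at the gap in the rail, lined up with the small tongue on the foot. Then pick up the tall slim spice jar, lower it upright into that pocket before letting go, and leave it standing there with the pocket still at the gap.

Things in the scene. Friction and masses are not known exactly. Their poses are not given: they have to be found in the camera images.
- turntable (a joint): Angle of the carousel's wooden disc (240 mm across, upright axis, on a foot fixed to the worktop). Rad; 0 = empty pocket at the middle of the rail's gap, over the foot's 22 mm wide tongue; positive = counter-clockwise from above. Starts at 0.6 to 1.4. Light friction (0.05 N m), stays put. The rail: top 51 mm up, 134 mm from the axis; its 96 degree gap faces the robot within 0.35 rad.
- knob_grip (a point): Centre of the carousel's dark wooden bar knob, on the turning axis, 105 mm above the worktop. Bar 56 mm long, 16 mm thick, 34 mm high (88 to 122 mm above the worktop), on a thin steel post. The point turns with the disc: its x axis runs along the bar, -x points to the empty pocket; z up. Nothing else of the carousel is higher than 62 mm.
- empty_pocket (a point): Centre of the empty pocket's floor, 26 mm above the worktop, 78 mm from the turning axis; it turns with the disc. The pocket is an upright ring 68 mm wide inside, wall 4 mm thick and 18 mm high (rim 44 mm above the worktop). Two like pockets, 120 degrees to either side, hold small dip bowls fixed to the disc (82 mm wide, rims 60 mm above the worktop).
- jar_mid (a point): Centre, half-way up, of the spice jar: slim, round, clear, small brown label, grey-white cap, 44 mm across, 109 mm tall, about 0.11 kg; z up. It stands loose at the robot's right, underside 54.5 mm below this point. Near it, 120 mm or more centre to centre, stand a short brown jar with white cap (48 mm across, 80 mm tall) and a tin (75 mm across, 110 mm tall), not wanted.
There are look-alikes about, which are no part of the job. Leave any pink or purple look-alike of the part that bears jar_mid alone.

How it is judged:
By the outcome, as a careful person would: the job done as asked, in the order asked, and still so for the second after the job is handed in, with the robot touching nothing.
It also fails if it takes over 48 s, if anything falls off the work surface, if the arm or the gripper's body presses on something with over 40 N, if the wrist force passes 120 N, or if a joint passes its speed limit or range.

## Working session

There is one attempt and no reset: what is moved stays moved. The work goes in short steps, Python scripts to look and compute and a tool call to move; the robot and the scene stay as the last step left them, time stands still between calls to the robot, and variables do not carry over. Pictures are saved under pics/ and viewed, about 8 in all and at most 12, crops included, and the job is handed in when it is done.

Besides the shell and the picture viewer there is one more tool, called after "Call:" as name(argument=value, ...), one argument or row to a line, values as JSON. servo_tool: Moves the arm, as the interface text tells. Its arguments: {"type":"object","properties":{"deltas":{"type":"array"},"squeeze":{"type":"number"}},"required":["deltas"]}

```bash
mkdir -p pics
cat > h.py <<'E'
from rig import *
import numpy as np, cv2
def look(name,fn=None,crop=None,scale=1):
    c=read_camera(name); im=c["image"][:,:,::-1].copy()
    np.savez(f"/tmp/{name}.npz",**c)
    if crop: x0,y0,x1,y1=crop; im=im[y0:y1,x0:x1]
    im=cv2.resize(im,None,fx=scale,fy=scale,interpolation=cv2.INTER_CUBIC)
    if fn: cv2.imwrite("pics/"+fn,im)
    return c
def p(c,u,v,d=None):
    d=c["depth"][v,u] if d is None else d
    q=np.array([(u-c["cx"])/c["fx"]*d,-(v-c["cy"])/c["fy"]*d,-d,1])
    return (c["world_from_camera"]@q)[:3]
def pz(c,u,v,z):
    T=np.array(c["world_from_camera"]); r=T[:3,:3]@np.array([(u-c["cx"])/c["fx"],-(v-c["cy"])/c["fy"],-1])
    return T[:3,3]+r*(z-T[2,3])/r[2]
E
python3 - <<'E'
from h import *
for n in("top","side"):
    c=look(n,n+"1.png"); print(c["fx"],c["cx"],c["cy"],np.round(c["world_from_camera"],3).tolist(),[k for k in c])
print(sense())
E
```

```text
485.67030809532343 315.4116249717458 198.2508486286206 [[0.027, 0.997, -0.069, 0.405], [-1.0, 0.028, 0.013, -0.136], [0.015, 0.069, 0.998, 1.559], [0.0, 0.0, 0.0, 1.0]] ['image', 'depth', 'fx', 'fy', 'cx', 'cy', 'world_from_camera']
395.6411522369228 315.21874482202037 191.41289401803186 [[-0.819, 0.391, -0.42, 0.03], [-0.573, -0.535, 0.621, 0.554], [0.018, 0.749, 0.662, 0.823], [0.0, 0.0, 0.0, 1.0]] ['image', 'depth', 'fx', 'fy', 'cx', 'cy', 'world_from_camera']
{'clock': 0.1, 'joint_positions': array([-1.37431862e+00,  3.81113264e-01,  1.29815322e+00, -6.14554077e-07,
        1.46362625e+00, -2.15299484e-01]), 'joint_velocities': array([ 6.41502877e-04,  1.58089060e-04, -2.38276314e-03,  3.20168136e-04,
       -9.93009116e-04,  4.14546182e-05]), 'tau': array([ 3.11604519e-03, -4.38654506e+01, -2.24913132e+01,  7.14866328e-02,
        3.42486694e-02, -7.69785038e-05]), 'ee_pos': array([ 0.22007761, -0.50376771,  0.23731848]), 'tcp_rot': array([2.9267631 , 1.56949624, 1.76774403]), 'ft_force': array([ 0.76143699,  0.41766291, -0.81022126]), 'ft_torque': array([ 2.28591948e-05, -1.84080843e-02,  1.86037284e-02]), 'opening': 0.08808431515818108}
```

View pics/top1.png

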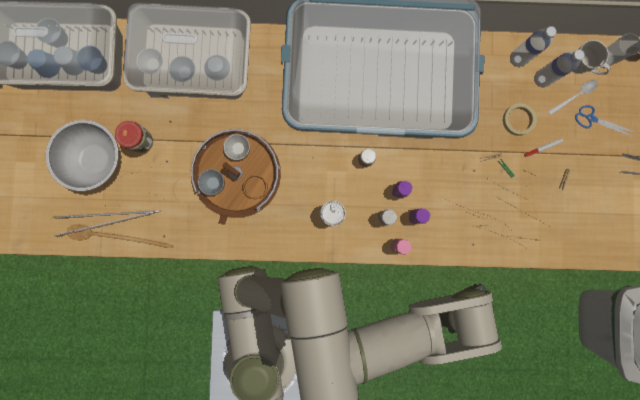

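View pics/side1.png

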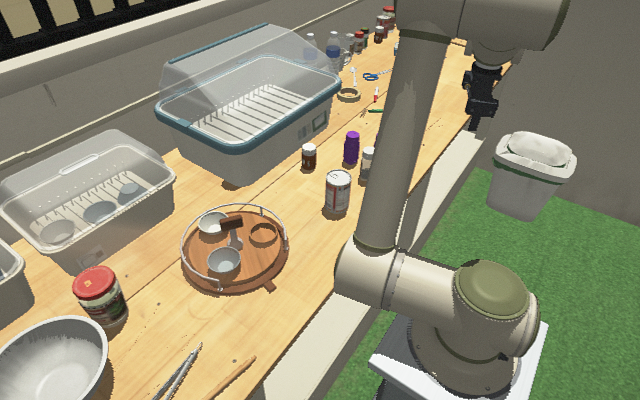

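The top view shows the carousel at (235,173), its tongue at about (223,219), the empty ring at (255,187) and bowls at (236,147) and (211,183).

Jar candidates:
- (388,218) has a grey-white cap.
- (367,157) is the short brown jar with the white cap.
- (332,213) is the tin.
- (403,189) and (420,216) are purple, and (402,247) is pink. These are look-alikes to leave alone.

(388,218) fits the description. I'll confirm it in an enlarged crop.

Run:
```python
from h import *
c=np.load("/tmp/top.npz"); im=c["image"][:,:,::-1]
a=cv2.resize(im[120:235,180:290],None,fx=5,fy=5,interpolation=cv2.INTER_CUBIC)[:500]
a=cv2.resize(im[125:230,183:288],None,fx=4.5,fy=4.5,interpolation=cv2.INTER_CUBIC)
b=cv2.resize(im[140:260,355:435],(315,472),interpolation=cv2.INTER_CUBIC)
cv2.imwrite("pics/c2.png",np.hstack([a,b]) if a.shape[0]==b.shape[0] else a)
print(a.shape,b.shape)
for n,(u,v) in dict(jar=(388,218),pur1=(403,189),pur2=(420,216),pink=(402,247),tin=(332,213),brown=(368,156),knob=(232,173)).items(): print(n,np.round(p(c,u,v),4))
```

```text
(472, 472, 3) (472, 315, 3)
jar [ 0.4525 -0.3744  0.1064]
pur1 [ 0.5411 -0.4185  0.1046]
pur2 [ 0.4612 -0.4706  0.1062]
pink [ 0.3672 -0.4172  0.1093]
tin [ 0.4627 -0.2061  0.108 ]
brown [ 0.6422 -0.3138  0.0802]
knob [0.5727 0.0947 0.1205]
```

View pics/c2.png

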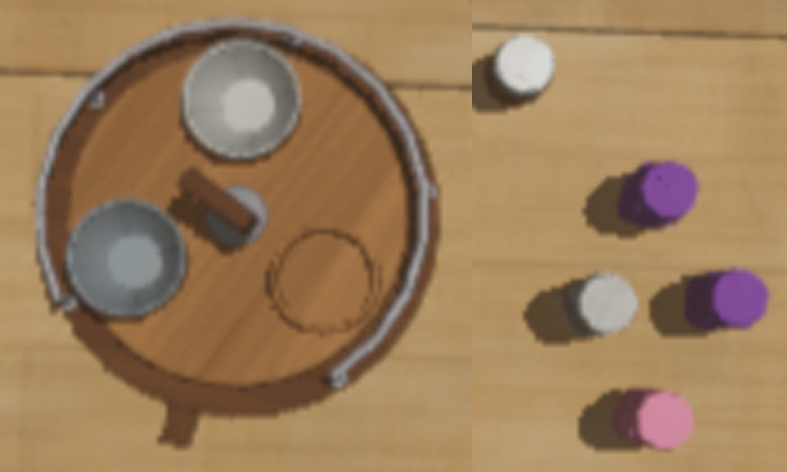

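The crop shows the empty ring at crop (322,282), the bar knob from (190,182) to (248,218), the tongue at (179,422) and rail ends at (66,304) and (340,380). The wanted jar is the grey-white cap; the purple and pink ones are decoys.

Run:
```python
from h import *
from scipy.spatial.transform import Rotation as R
c=np.load("/tmp/top.npz")
f=lambda x,y,z: pz(c,183+(x-2)/4.5,125+(y-2)/4.5,z)
ka,kb=f(190,182,.122),f(248,218,.122); K=(ka+kb)/2
P=f(322,282,.044);T=f(178,428,.01);r1=f(66,304,.051);r2=f(340,380,.051)
b1=f(241,100,.06);b2=f(127,259,.06)
print("knob",ka,kb,K,"P",P,"T",T,r1,r2,b1,b2)
# centre from ring + bowls: circle through 3 points, and rail
C=(P+b1+b2)[:2]/3; print("C from pockets",C)
an=lambda q,C=C: np.arctan2(*(q[:2]-C)[::-1])
for n,q in dict(P=P,b1=b1,b2=b2,T=T,r1=r1,r2=r2).items(): print(n,an(q),np.linalg.norm(q[:2]-C))
print("bar",np.arctan2(*(kb-ka)[:2][::-1]))
D=c["depth"];im=c["image"].astype(int)
# jar cap and knob top from depth
def blob(u0,v0,w,zl,zh):
    q=np.array([p(c,u,v) for v in range(v0-w,v0+w) for u in range(u0-w,u0+w)]); m=(q[:,2]>zl)&(q[:,2]<zh); q=q[m]
    print((q[:,:2].min(0)+q[:,:2].max(0))/2,np.ptp(q[:,:2],axis=0),q.mean(0),len(q)); return q
blob(388,218,12,.1,.12)
q=blob(232,170,12,.11,.13); w,v=np.linalg.eigh(np.cov(q[:,:2].T)); print("knobdir",np.arctan2(v[1,1],v[0,1]))
s=sense(); M=R.from_euler("xyz",s["tcp_rot"]).as_matrix(); print(M.round(3))
```

```text
knob [0.59578219 0.11674678 0.122     ] [0.57300972 0.07764362 0.122     ] [0.58439596 0.0971952  0.122     ] P [0.53895263 0.03626304 0.044     ] T [0.43559599 0.13784249 0.01      ] [0.51802844 0.21105059 0.051     ] [0.47092123 0.02064177 0.051     ] [0.66205356 0.09482424 0.06      ] [0.54952724 0.16862674 0.06      ]
C from pockets [0.58351115 0.09990467]
P -2.18162112369797 0.07768988667285953
b1 -0.06459398419204958 0.0787065581010977
b2 2.030044101402355 0.07666569120408502
T 2.89052113551303 0.15270288626158884
r1 2.1032069301408454 0.12900155199051336
r2 -2.5281895355193544 0.1376920388877329
bar -2.098151112515878
[ 0.45569608 -0.37775681] [0.04232856 0.04207553] [ 0.45579416 -0.3771615   0.10760805] 171
[0.58400007 0.09881001] [0.03815611 0.04913436] [0.5840775  0.09818619 0.11977018] 99
knobdir 0.98751659328847
[[-0.     0.916  0.4  ]
 [ 0.001  0.4   -0.916]
 [-1.     0.    -0.001]]
```

Pocket angle is about -2.16 and the tongue is at about 2.90, so the disc starts near +1.22. The knob is at (0.584, 0.098), with the bar along 0.987 rad. I'll align the jaws first, then travel to it.

Call:
servo_tool(
  deltas=[
    {"wx": -0.115,"claw": 100},
    {"wx": -0.115},
    {"wx": -0.115},
    {"wx": -0.115},
    {"wx": -0.115},
  ],
)

```text
invalid input
```

Call:
servo_tool(
  deltas=[
    {"ty": 20,"tz": -1},
    {"ty": 35,"tz": -1.5},
    {"ty": 35,"tz": -1.5},
    {"ty": 35,"tz": -1.5},
    {"ty": 35,"tz": -1.5},
  ],
)

```text
invalid input
```

Call:
servo_tool(
  deltas=[
    {"ty": 35,"tz": -1.5},
    {"ty": 35,"tz": -1.5},
    {"ty": 35,"tz": -1.5},
    {"ty": 35,"tz": -1.5},
    {"ty": 35,"tz": -1.5},
  ],
)

```text
invalid input
```

Call:
servo_tool(
  deltas=[
    {"ty": 35,"tz": -1.5},
    {"ty": 35,"tz": -1.5},
    {"ty": 35,"tz": -1.5},
    {"ty": 35,"tz": -1.5},
    {"ty": 35,"tz": -1.5},
  ],
)

```text
invalid input
```

Run:
```python
from h import *
c=look("side","s3.png",(150,170,320,310),4.5)
print(sense())
```

```text
{'clock': 0.15, 'joint_positions': array([-1.37426759e+00,  3.81079217e-01,  1.29802797e+00, -1.28903499e-05,
        1.46365234e+00, -2.15310361e-01]), 'joint_velocities': array([-9.59568690e-04, -2.48784815e-03, -7.17503298e-05,  1.55848768e-03,
        5.00968172e-04, -7.88087626e-04]), 'tau': array([ 4.83559721e-03, -4.38073719e+01, -2.24616158e+01,  7.14856549e-02,
        3.43505095e-02, -8.94465234e-05]), 'ee_pos': array([ 0.22010789, -0.50379514,  0.23737902]), 'tcp_rot': array([2.93726401, 1.56962938, 1.77830816]), 'ft_force': array([0.73772426, 0.43533263, 0.64050063]), 'ft_torque': array([ 0.02105318, -0.03112825, -0.00149138]), 'opening': 0.0880783679398887}
```

View pics/s3.png

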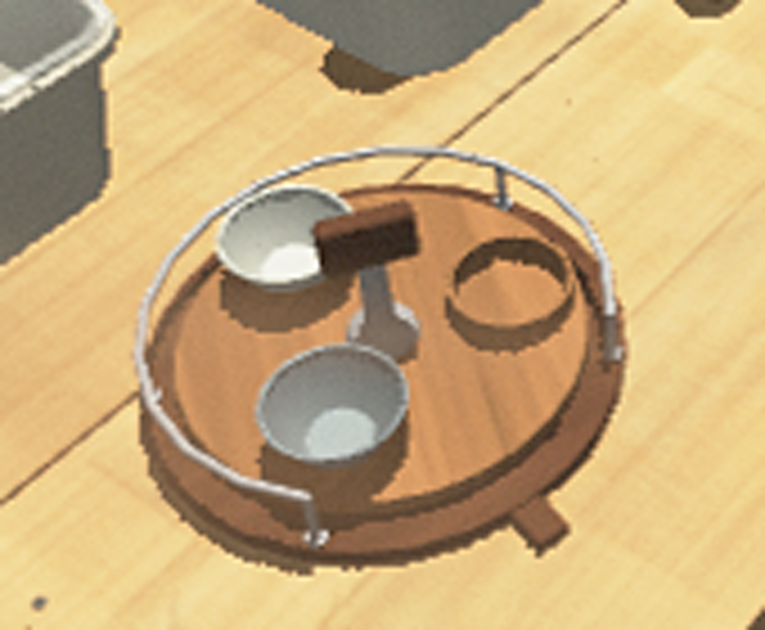

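Nothing moved, since all four calls were refused. The picture shows the carousel unobstructed, with the ring at crop (513,285) and the tongue at (543,525). I'll retry with every key in each row.

Call:
servo_tool(
  deltas=[
    {"claw": 100,"tx": 0,"ty": 0,"tz": 0,"wx": -0.115,"wy": 0,"wz": 0},
    {"claw": 100,"tx": 0,"ty": 0,"tz": 0,"wx": -0.115,"wy": 0,"wz": 0},
    {"claw": 100,"tx": 0,"ty": 0,"tz": 0,"wx": -0.115,"wy": 0,"wz": 0},
    {"claw": 100,"tx": 0,"ty": 0,"tz": 0,"wx": -0.115,"wy": 0,"wz": 0},
    {"claw": 100,"tx": 0,"ty": 0,"tz": 0,"wx": -0.115,"wy": 0,"wz": 0},
  ],
)

```text
clock: 0.57
ee_pos: [0.2201, -0.5039, 0.2376]
tcp_rot: [2.337, 1.57, 1.759]
ft_force: [-0.5, -0.4, -0.3]
opening: 0.0878
```

Call:
servo_tool(
  deltas=[
    {"claw": 100,"tx": 0,"ty": 20,"tz": -1,"wx": 0,"wy": 0,"wz": 0},
    {"claw": 100,"tx": 0,"ty": 36,"tz": -1.5,"wx": 0,"wy": 0,"wz": 0},
    {"claw": 100,"tx": 0,"ty": 36,"tz": -1.5,"wx": 0,"wy": 0,"wz": 0},
    {"claw": 100,"tx": 0,"ty": 36,"tz": -1.5,"wx": 0,"wy": 0,"wz": 0},
    {"claw": 100,"tx": 0,"ty": 36,"tz": -1.5,"wx": 0,"wy": 0,"wz": 0},
  ],
)

```text
clock: 0.98
ee_pos: [0.3051, -0.3617, 0.2376]
tcp_rot: [2.467, 1.57, 1.883]
ft_force: [0.4, -0.9, -0.5]
opening: 0.0883
```

Call:
servo_tool(
  deltas=[
    {"claw": 100,"tx": 0,"ty": 36,"tz": -1.5,"wx": 0,"wy": 0,"wz": 0},
    {"claw": 100,"tx": 0,"ty": 36,"tz": -1.5,"wx": 0,"wy": 0,"wz": 0},
    {"claw": 100,"tx": 0,"ty": 36,"tz": -1.5,"wx": 0,"wy": 0,"wz": 0},
    {"claw": 100,"tx": 0,"ty": 36,"tz": -1.5,"wx": 0,"wy": 0,"wz": 0},
    {"claw": 100,"tx": 0,"ty": 36,"tz": -1.5,"wx": 0,"wy": 0,"wz": 0},
  ],
)

```text
clock: 1.4
ee_pos: [0.3982, -0.2073, 0.2378]
tcp_rot: [3.006, 1.571, 2.422]
ft_force: [1.0, -0.7, 0.2]
opening: 0.0883
```

Call:
servo_tool(
  deltas=[
    {"claw": 100,"tx": 0,"ty": 36,"tz": -1.5,"wx": 0,"wy": 0,"wz": 0},
    {"claw": 100,"tx": 0,"ty": 36,"tz": -1.5,"wx": 0,"wy": 0,"wz": 0},
    {"claw": 100,"tx": 0,"ty": 36,"tz": -1.5,"wx": 0,"wy": 0,"wz": 0},
    {"claw": 100,"tx": 0,"ty": 36,"tz": -1.5,"wx": 0,"wy": 0,"wz": 0},
    {"claw": 100,"tx": 0,"ty": 36,"tz": -1.5,"wx": 0,"wy": 0,"wz": 0},
  ],
)

```text
clock: 1.82
ee_pos: [0.4912, -0.0529, 0.2378]
tcp_rot: [-2.837, 1.571, 2.862]
ft_force: [0.2, -0.9, 0.1]
opening: 0.0882
```

Call:
servo_tool(
  deltas=[
    {"claw": 100,"tx": 0,"ty": 36,"tz": -1.5,"wx": 0,"wy": 0,"wz": 0},
    {"claw": 100,"tx": 0,"ty": 36,"tz": -1.5,"wx": 0,"wy": 0,"wz": 0},
    {"claw": 100,"tx": 0,"ty": 36,"tz": -1.5,"wx": 0,"wy": 0,"wz": 0},
    {"claw": 100,"tx": 0,"ty": 36,"tz": -1.5,"wx": 0,"wy": 0,"wz": 0},
    {"claw": 100,"tx": 0,"ty": 0,"tz": 0,"wx": 0,"wy": 0,"wz": 0},
  ],
)

```text
clock: 2.23
ee_pos: [0.5667, 0.0733, 0.237]
tcp_rot: [2.178, 1.569, 1.599]
ft_force: [-0.8, 0.4, 0.8]
opening: 0.0883
```

```bash
cat >> h.py <<'E'
from scipy.spatial.transform import Rotation as R
def st():
    s=sense(); M=R.from_euler("xyz",s["tcp_rot"]).as_matrix()
    print("t",s["clock"],"pos",s["ee_pos"].round(4),"zang",round(np.arctan2(M[1,2],M[0,2]),4),"x",M[:,0].round(3),"j",s["joint_positions"].round(2),"F",s["ft_force"].round(1),"T",s["ft_torque"].round(2),"op",round(s["opening"],4)); return s,M
def go(x,y,z):
    s,M=st(); print("tool mm",(M.T@(np.array([x,y,z])-s["ee_pos"])*1000).round(1))
E
python3 - <<'E'
from h import *
go(.584,.098,.108)
# refine with side camera (arm-free shot): knob, pocket, tongue from crop pixels
c=np.load("/tmp/side.npz")
f=lambda x,y,z: pz(c,150+(x-2)/4.5,170+(y-2)/4.5,z)
print("P",f(513,265,.044),"tongue end",f(555,535,.01),"tongue root",f(520,505,.01))
for n,(x,y) in dict(knobtopL=(317,225),R=(410,208),L2=(325,240),tongue=(540,515)).items(): print(n,p(c,150+x*2//9,170+y*2//9))
E
```

```text
t 2.2333 pos [0.5667 0.0733 0.237 ] zang -0.5795 x [-0.     0.001 -1.   ] j [-0.08  0.42  1.24  0.    1.49  0.5 ] F [-0.8  0.4  0.8] T [ 0.03 -0.02 -0.06] op 0.0883
tool mm [129.1  30.    1. ]
P [0.5495568  0.02801163 0.044     ] tongue end [0.42440701 0.1431445  0.01      ] tongue root [0.45228396 0.13931426 0.01      ]
knobtopL [0.6020081  0.12212098 0.12252894]
R [0.57163257 0.08024053 0.12039508]
L2 [0.59386011 0.1241896  0.11864411]
tongue [0.43857327 0.13709903 0.00955283]
```

Call:
servo_tool(
  deltas=[
    {"claw": 100,"tx": 0,"ty": 15,"tz": 1,"wx": 0,"wy": 0,"wz": 0},
    {"claw": 100,"tx": 0,"ty": 15,"tz": 0,"wx": 0,"wy": 0,"wz": 0},
    {"claw": 60,"tx": 30,"ty": 0,"tz": 0,"wx": 0,"wy": 0,"wz": 0},
    {"claw": 60,"tx": 35,"ty": 0,"tz": 0,"wx": 0,"wy": 0,"wz": 0},
    {"claw": 60,"tx": 35,"ty": 0,"tz": 0,"wx": 0,"wy": 0,"wz": 0},
  ],
)

```text
clock: 2.65
ee_pos: [0.5823, 0.0931, 0.1369]
tcp_rot: [0.412, 1.57, -0.172]
ft_force: [1.2, 0.4, -0.9]
opening: 0.0702
```

Call:
servo_tool(
  deltas=[
    {"claw": 60,"tx": 20,"ty": 0,"tz": 0,"wx": 0,"wy": 0,"wz": 0},
    {"claw": 60,"tx": 9,"ty": 0,"tz": 0,"wx": 0,"wy": 0,"wz": 0},
    {"claw": 0,"tx": 0,"ty": 0,"tz": 0,"wx": 0,"wy": 0,"wz": 0},
    {"claw": 0,"tx": 0,"ty": 0,"tz": 0,"wx": 0,"wy": 0,"wz": 0},
    {"claw": 0,"tx": 0,"ty": 0,"tz": 0,"wx": 0,"wy": 0,"wz": 0},
  ],
  squeeze=10,
)

```text
clock: 3.07
ee_pos: [0.5833, 0.093, 0.1105]
tcp_rot: [0.532, 1.568, -0.052]
ft_force: [0.6, 0.2, 1.1]
opening: 0.037
```

Call:
servo_tool(
  deltas=[
    {"claw": 0,"tx": 0,"ty": 0,"tz": 0,"wx": 0,"wy": 0,"wz": 0},
    {"claw": 0,"tx": 0,"ty": 0,"tz": 0,"wx": 0,"wy": 0,"wz": 0},
    {"claw": 0,"tx": 0,"ty": 0,"tz": 0,"wx": 0,"wy": 0,"wz": 0},
  ],
)

```text
clock: 3.32
ee_pos: [0.5824, 0.0934, 0.1097]
tcp_rot: [1.073, 1.57, 0.489]
ft_force: [-15.5, 11.1, 11.2]
opening: 0.0169
```

```bash
python3 -c "
from h import *
go(.584,.098,.108)"
```

```text
t 3.3167 pos [0.5824 0.0934 0.1097] zang -0.584 x [ 0.001  0.    -1.   ] j [-0.04  0.57  1.37  0.    1.2   0.54] F [-15.5  11.1  11.2] T [ 1.78  2.49 -0.03] op 0.0169
tool mm [ 1.7  4.7 -1.2]
```

Call:
servo_tool(
  deltas=[
    {"claw": 35,"tx": 0,"ty": 0,"tz": 0,"wx": 0,"wy": 0,"wz": 0},
    {"claw": 35,"tx": 1,"ty": 4.5,"tz": -2,"wx": 0,"wy": 0,"wz": 0},
    {"claw": 35,"tx": 0,"ty": 0,"tz": 0,"wx": 0,"wy": 0,"wz": 0},
    {"claw": 0,"tx": 0,"ty": 0,"tz": 0,"wx": 0,"wy": 0,"wz": 0},
    {"claw": 0,"tx": 0,"ty": 0,"tz": 0,"wx": 0,"wy": 0,"wz": 0},
  ],
  squeeze=10,
)

```text
clock: 3.73
ee_pos: [0.5833, 0.0981, 0.1078]
tcp_rot: [-0.233, 1.571, -0.817]
ft_force: [-0.4, -1.1, -0.0]
opening: 0.0195
```

Call:
servo_tool(
  deltas=[
    {"claw": 0,"tx": 0,"ty": 0,"tz": 0,"wx": 0,"wy": 0,"wz": 0},
    {"claw": 0,"tx": 0,"ty": 0,"tz": 0,"wx": 0,"wy": 0,"wz": 0},
    {"claw": 0,"tx": 0,"ty": 0,"tz": 0,"wx": 0,"wy": 0,"wz": 0},
  ],
)

```text
clock: 3.98
ee_pos: [0.5843, 0.0974, 0.1078]
tcp_rot: [0.245, 1.568, -0.339]
ft_force: [4.5, -2.2, -3.5]
opening: 0.0159
```

```bash
python3 -c "
from h import *
go(.584,.098,.108)"
```

```text
t 3.9833 pos [0.5843 0.0974 0.1078] zang -0.5845 x [ 0.002 -0.001 -1.   ] j [-0.03  0.57  1.37 -0.    1.2   0.55] F [ 4.5 -2.2 -3.5] T [-0.32 -0.72 -0.03] op 0.0159
tool mm [-0.2  0.3 -0.6]
```

Call:
servo_tool(
  deltas=[
    {"claw": 0,"tx": 0,"ty": 0,"tz": 0,"wx": 0.05,"wy": 0,"wz": 0},
    {"claw": 0,"tx": 0,"ty": 0,"tz": 0,"wx": 0.08,"wy": 0,"wz": 0},
    {"claw": 0,"tx": 0,"ty": 0,"tz": 0,"wx": 0.08,"wy": 0,"wz": 0},
    {"claw": 0,"tx": 0,"ty": 0,"tz": 0,"wx": 0.08,"wy": 0,"wz": 0},
    {"claw": 0,"tx": 0,"ty": 0,"tz": 0,"wx": 0.08,"wy": 0,"wz": 0},
  ],
)

```text
clock: 4.4
ee_pos: [0.5833, 0.0984, 0.1078]
tcp_rot: [2.546, 1.57, 1.588]
ft_force: [-1.3, 3.1, 1.5]
opening: 0.0158
```

Call:
servo_tool(
  deltas=[
    {"claw": 0,"tx": 0,"ty": 0,"tz": 0,"wx": 0.08,"wy": 0,"wz": 0},
    {"claw": 0,"tx": 0,"ty": 0,"tz": 0,"wx": 0.08,"wy": 0,"wz": 0},
    {"claw": 0,"tx": 0,"ty": 0,"tz": 0,"wx": 0.08,"wy": 0,"wz": 0},
    {"claw": 0,"tx": 0,"ty": 0,"tz": 0,"wx": 0.08,"wy": 0,"wz": 0},
    {"claw": 0,"tx": 0,"ty": 0,"tz": 0,"wx": 0.08,"wy": 0,"wz": 0},
  ],
)

```text
clock: 4.82
ee_pos: [0.5826, 0.0998, 0.1078]
tcp_rot: [-2.987, 1.567, 1.939]
ft_force: [-2.7, 11.2, 1.3]
opening: 0.016
```

Call:
servo_tool(
  deltas=[
    {"claw": 0,"tx": 0,"ty": 0,"tz": 0,"wx": 0.08,"wy": 0,"wz": 0},
    {"claw": 0,"tx": 0,"ty": 0,"tz": 0,"wx": 0.08,"wy": 0,"wz": 0},
    {"claw": 0,"tx": 0,"ty": 0,"tz": 0,"wx": 0.08,"wy": 0,"wz": 0},
    {"claw": 0,"tx": 0,"ty": 0,"tz": 0,"wx": 0.08,"wy": 0,"wz": 0},
    {"claw": 0,"tx": 0,"ty": 0,"tz": 0,"wx": 0.08,"wy": 0,"wz": 0},
  ],
)

```text
clock: 5.23
ee_pos: [0.5826, 0.1012, 0.1078]
tcp_rot: [-2.789, 1.565, 1.737]
ft_force: [-1.9, 17.9, -0.4]
opening: 0.016
```

Call:
servo_tool(
  deltas=[
    {"claw": 0,"tx": 0,"ty": 0,"tz": 0,"wx": 0.06,"wy": 0,"wz": 0},
    {"claw": 0,"tx": 0,"ty": 0,"tz": 0,"wx": 0,"wy": 0,"wz": 0},
    {"claw": 0,"tx": 0,"ty": 0,"tz": 0,"wx": 0,"wy": 0,"wz": 0},
  ],
)

```text
clock: 5.48
ee_pos: [0.5827, 0.1015, 0.1078]
tcp_rot: [-2.806, 1.565, 1.663]
ft_force: [-0.2, 17.9, 0.9]
opening: 0.0156
```

Run:
```python
from h import *
st()
a=look("side"); b=look("top")
f=lambda c,x0,y0,x1,y1:cv2.resize(c["image"][y0:y1,x0:x1,::-1],(400,400),interpolation=cv2.INTER_CUBIC)
cv2.imwrite("pics/m5.png",np.hstack([f(a,170,180,310,320),f(b,180,125,285,230)]))
```

```text
t 5.4833 pos [0.5827 0.1015 0.1078] zang -1.8133 x [-0.001  0.006 -1.   ] j [-0.03  0.57  1.37  0.01  1.2   1.78] F [-0.2 17.9  0.9] T [2.92 0.04 0.04] op 0.0156
```

View pics/m5.png

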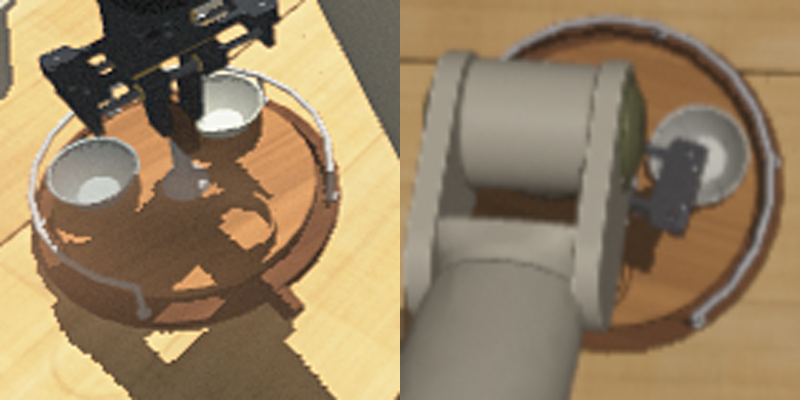

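The disc has turned and the pocket is near the tongue, but the view is shadowed. I'll relieve the side load, release, lift and retreat towards the jar, then check the angle with a clear view.

Call:
servo_tool(
  deltas=[
    {"claw": 0,"tx": 0,"ty": 0,"tz": -3.5,"wx": 0,"wy": 0,"wz": 0},
    {"claw": 0,"tx": 0,"ty": 0,"tz": 0,"wx": 0,"wy": 0,"wz": 0},
    {"claw": 0,"tx": 0,"ty": 0,"tz": 0,"wx": 0,"wy": 0,"wz": 0},
  ],
)

```text
clock: 5.83
ee_pos: [0.5828, 0.1016, 0.1077]
tcp_rot: [-1.304, 1.567, -3.118]
ft_force: [-5.5, 0.7, 3.8]
opening: 0.0158
```

Call:
servo_tool(
  deltas=[
    {"claw": 60,"tx": 0,"ty": 0,"tz": 0,"wx": 0,"wy": 0,"wz": 0},
    {"claw": 60,"tx": 0,"ty": 0,"tz": 0,"wx": 0,"wy": 0,"wz": 0},
    {"claw": 60,"tx": -20,"ty": 0,"tz": 0,"wx": 0,"wy": 0,"wz": 0},
    {"claw": 60,"tx": -40,"ty": 0,"tz": 0,"wx": 0,"wy": 0,"wz": 0},
    {"claw": 60,"tx": -40,"ty": 0,"tz": 0,"wx": 0,"wy": 0,"wz": 0},
  ],
)

```text
clock: 6.25
ee_pos: [0.5837, 0.1013, 0.2082]
tcp_rot: [-1.36, 1.568, 3.109]
ft_force: [1.8, -0.5, 0.1]
opening: 0.0474
```

```bash
python3 -c "
from h import *
go(.456,-.377,.21)"
```

```text
t 6.25 pos [0.5837 0.1013 0.2082] zang -1.8142 x [-0.003  0.    -1.   ] j [-0.03  0.48  1.22  0.    1.44  1.79] F [ 1.8 -0.5  0.1] T [ 0.08 -0.02 -0.06] op 0.0474
tool mm [ -1.5  -8.6 495. ]
```

Call:
servo_tool(
  deltas=[
    {"claw": 75,"tx": 0,"ty": 0,"tz": 25,"wx": 0,"wy": 0,"wz": 0},
    {"claw": 75,"tx": 0,"ty": 0,"tz": 38,"wx": 0,"wy": 0,"wz": 0},
    {"claw": 75,"tx": 0,"ty": 0,"tz": 38,"wx": 0,"wy": 0,"wz": 0},
    {"claw": 75,"tx": 0,"ty": 0,"tz": 38,"wx": 0,"wy": 0,"wz": 0},
    {"claw": 75,"tx": 0,"ty": 0,"tz": 38,"wx": 0,"wy": 0,"wz": 0},
  ],
)

```text
clock: 6.67
ee_pos: [0.541, -0.0719, 0.208]
tcp_rot: [1.422, 1.57, -0.392]
ft_force: [1.0, -0.5, 0.1]
opening: 0.0663
```

Call:
servo_tool(
  deltas=[
    {"claw": 75,"tx": 0,"ty": -2,"tz": 38,"wx": 0,"wy": 0,"wz": 0},
    {"claw": 75,"tx": 0,"ty": -2,"tz": 38,"wx": 0,"wy": 0,"wz": 0},
    {"claw": 75,"tx": 0,"ty": -2,"tz": 38,"wx": 0,"wy": 0,"wz": 0},
    {"claw": 75,"tx": 0,"ty": -2,"tz": 38,"wx": 0,"wy": 0,"wz": 0},
    {"claw": 75,"tx": 0,"ty": -1,"tz": 38,"wx": 0,"wy": 0,"wz": 0},
  ],
)

```text
clock: 7.08
ee_pos: [0.4862, -0.2545, 0.208]
tcp_rot: [1.141, 1.57, -0.673]
ft_force: [0.2, -0.5, 0.7]
opening: 0.066
```

Call:
servo_tool(
  deltas=[
    {"claw": 75,"tx": 0,"ty": 0,"tz": 38,"wx": 0,"wy": 0,"wz": 0},
    {"claw": 75,"tx": 0,"ty": 0,"tz": 38,"wx": 0,"wy": 0,"wz": 0},
    {"claw": 75,"tx": 0,"ty": 0,"tz": 38,"wx": 0,"wy": 0,"wz": 0},
    {"claw": 75,"tx": 0,"ty": 0,"tz": 14,"wx": 0,"wy": 0,"wz": 0},
    {"claw": 75,"tx": 0,"ty": 0,"tz": 0,"wx": 0,"wy": 0,"wz": 0},
  ],
)

```text
clock: 7.5
ee_pos: [0.4551, -0.3798, 0.2073]
tcp_rot: [-0.06, 1.57, -1.878]
ft_force: [-0.2, 0.3, 0.4]
opening: 0.0661
```

Run:
```python
from h import *
go(.456,-.377,.09)
a=look("side"); b=look("top")
f=lambda c,x0,y0,x1,y1:cv2.resize(c["image"][y0:y1,x0:x1,::-1],(400,480),interpolation=cv2.INTER_CUBIC)
cv2.imwrite("pics/m6.png",np.hstack([f(a,170,165,310,333),f(b,185,110,285,230)]))
```

```text
t 7.5 pos [ 0.4551 -0.3798  0.2073] zang -1.8179 x [-0. -0. -1.] j [-0.89  0.48  1.23 -0.    1.44  0.92] F [-0.2  0.3  0.4] T [ 0.03 -0.01  0.02] op 0.0661
tool mm [117.3   0.2  -2.9]
```

View pics/m6.png

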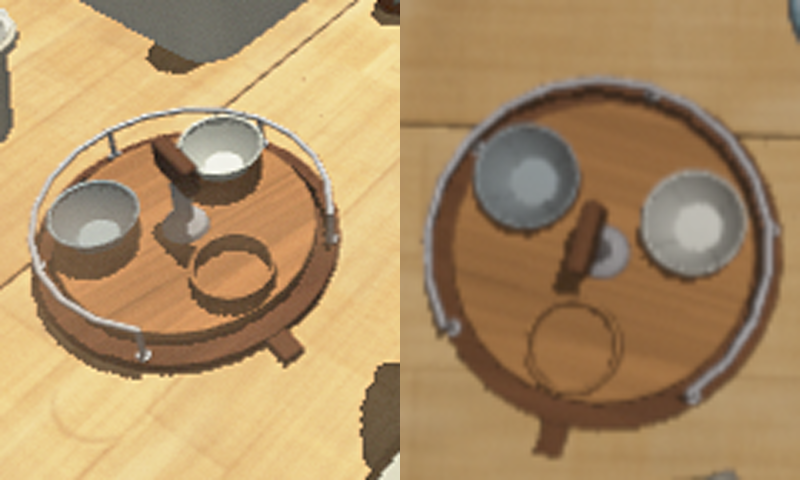

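The view is clear. In the right panel the ring is at (573,348), the bowls at (527,177) and (693,223), the tongue tip at (547,452) and the rail ends at (452,328) and (692,398). Next I'll compute the alignment.

Run:
```python
from h import *
c=np.load("/tmp/top.npz"); s=np.load("/tmp/side.npz")
f=lambda x,y,z: pz(c,185+(x-1.5)/4,110+(y-1.5)/4,z)
g=lambda x,y,z: pz(s,170+(x-1)/2.857,165+(y-1)/2.857,z)
P=f(173,348,.044);b1=f(127,177,.06);b2=f(293,223,.06);T=f(147,452,.01);Tr=f(155,420,.01);r1=f(52,328,.051);r2=f(292,398,.051)
ka,kb=f(195,203,.122),f(178,275,.122)
print("pocket C",(P+b1+b2)/3,"knob",(ka+kb)/2,np.arctan2(*(kb-ka)[1::-1]))
print("side P",g(232,262,.044),"tip",g(292,350,.01),"root",g(273,338,.01))
C=(P+b1+b2)[:2]/3
an=lambda q:np.arctan2(*(q[:2]-C)[::-1])%(2*np.pi)
for n,q in dict(P=P,b1=b1,b2=b2,T=T,Tr=Tr,r1=r1,r2=r2,sP=g(232,262,.044),sT=g(292,350,.01)).items(): print(n,q.round(4),round(an(q),3),np.linalg.norm(q[:2]-C).round(4))
print("dirs", np.mean([an(P),(an(b1)+2*np.pi/3)%(2*np.pi),(an(b2)-2*np.pi/3)%(2*np.pi)]),(an(r1)+an(r2))/2, "tongue dir",np.arctan2(*(T-Tr)[1::-1]))
# robust: mask brown tongue via side/top depth near radius
ok=[]
for cam in (c,s):
    D=cam["depth"];h,w=D.shape;u,v=np.meshgrid(np.arange(w),np.arange(h))
    q=np.stack([(u-cam["cx"])/cam["fx"]*D,-(v-cam["cy"])/cam["fy"]*D,-D,np.ones_like(D)],-1)@cam["world_from_camera"].T
    x,y,z=q[...,0]-C[0],q[...,1]-C[1],q[...,2]; r=np.hypot(x,y); a=np.arctan2(y,x)%(2*np.pi)
    m=(r>.140)&(r<.165)&(abs(a-2.93)<.2)
    im=cam["image"].astype(int); m&=(im[...,0]<165)&(im[...,0]>70)&(D>0)
    m&=abs(z)<.03
    print("mask",m.sum(),"ang",a[m].mean(),a[m].min(),a[m].max(),"z",np.median(z[m]))
```

```text
pocket C [0.58367932 0.0990399  0.05466667] knob [0.58331057 0.09705476 0.122     ] 2.950564228730009
side P [0.51303391 0.11916974 0.044     ] tip [0.42880697 0.14174836 0.01      ] root [0.44984259 0.14183003 0.01      ]
P [0.5072 0.1168 0.044 ] 2.913 0.0785
b1 [0.638 0.155 0.06 ] 0.801 0.078
b2 [0.6059 0.0253 0.06  ] 5.005 0.0771
T [0.4261 0.1398 0.01  ] 2.888 0.1627
Tr [0.4517 0.1345 0.01  ] 2.879 0.1366
r1 [0.5196 0.2099 0.051 ] 2.095 0.128
r2 [0.4705 0.0221 0.051 ] 3.738 0.1368
sP [0.513  0.1192 0.044 ] 2.864 0.0735
sT [0.4288 0.1417 0.01  ] 2.873 0.1607
dirs 2.906094674212234 2.916783931171243 tongue dir 2.9370141402279994
mask 70 ang 2.8872107254316837 2.73598606226354 3.12486925377038 z 0.007724841311761987
mask 90 ang 2.853462767658849 2.7852488831309907 2.9341567197015497 z 0.009510588896708583
```

The pocket is at 2.905 and the tongue at about 2.89–2.92 rad, so they line up. Now I'll grasp the jar.

Call:
servo_tool(
  deltas=[
    {"claw": 75,"tx": 25,"ty": 0,"tz": -2.5,"wx": 0,"wy": 0,"wz": 0},
    {"claw": 75,"tx": 30,"ty": 0,"tz": 0,"wx": 0,"wy": 0,"wz": 0},
    {"claw": 75,"tx": 30,"ty": 0,"tz": 0,"wx": 0,"wy": 0,"wz": 0},
    {"claw": 75,"tx": 20,"ty": 0,"tz": 0,"wx": 0,"wy": 0,"wz": 0},
    {"claw": 75,"tx": 12,"ty": 0,"tz": 0,"wx": 0,"wy": 0,"wz": 0},
  ],
)

```text
clock: 8.02
ee_pos: [0.457, -0.3716, 0.0887]
tcp_rot: [-2.286, 1.567, 2.186]
ft_force: [-0.3, -0.4, 0.7]
opening: 0.0661
```

Call:
servo_tool(
  deltas=[
    {"claw": 75,"tx": 0,"ty": 0,"tz": 0,"wx": 0,"wy": 0,"wz": 0},
    {"claw": 30,"tx": 0,"ty": 0,"tz": 0,"wx": 0,"wy": 0,"wz": 0},
    {"claw": 30,"tx": 0,"ty": 0,"tz": 0,"wx": 0,"wy": 0,"wz": 0},
    {"claw": 30,"tx": 0,"ty": 0,"tz": 0,"wx": 0,"wy": 0,"wz": 0},
    {"claw": 30,"tx": 0,"ty": 0,"tz": 0,"wx": 0,"wy": 0,"wz": 0},
  ],
  squeeze=12,
)

```text
clock: 8.43
ee_pos: [0.4572, -0.3746, 0.092]
tcp_rot: [0.882, 1.568, -0.932]
ft_force: [0.3, -0.7, 1.9]
opening: 0.0435
```

Call:
servo_tool(
  deltas=[
    {"claw": 30,"tx": 0,"ty": 0,"tz": 0,"wx": 0,"wy": 0,"wz": 0},
    {"claw": 30,"tx": 0,"ty": 0,"tz": 0,"wx": 0,"wy": 0,"wz": 0},
    {"claw": 30,"tx": 0,"ty": 0,"tz": 0,"wx": 0,"wy": 0,"wz": 0},
  ],
)

```text
clock: 8.68
ee_pos: [0.4572, -0.3748, 0.0919]
tcp_rot: [1.05, 1.569, -0.764]
ft_force: [0.4, -0.3, 6.6]
opening: 0.0437
```

```bash
python3 -c "
from h import *
st()
b=look('top'); cv2.imwrite('pics/m7.png',cv2.resize(b['image'][130:270,330:450,::-1],None,fx=4,fy=4,interpolation=2))"
```

```text
t 8.6833 pos [ 0.4572 -0.3748  0.0919] zang -1.8142 x [ 0.002 -0.001 -1.   ] j [-0.89  0.59  1.39  0.    1.16  0.93] F [ 0.4 -0.3  6.6] T [ 0.19 -0.05  0.01] op 0.0437
```

Call:
servo_tool(
  deltas=[
    {"claw": 30,"tx": -10,"ty": 0,"tz": 0,"wx": 0,"wy": 0,"wz": 0},
    {"claw": 30,"tx": -30,"ty": 0,"tz": 0,"wx": 0,"wy": 0,"wz": 0},
    {"claw": 30,"tx": -35,"ty": 0,"tz": 0,"wx": 0,"wy": 0,"wz": 0},
    {"claw": 30,"tx": -35,"ty": 0,"tz": 0,"wx": 0,"wy": 0,"wz": 0},
    {"claw": 30,"tx": -35,"ty": 0,"tz": 0,"wx": 0,"wy": 0,"wz": 0},
  ],
)

```text
clock: 9.15
ee_pos: [0.4564, -0.3739, 0.2379]
tcp_rot: [-2.255, 1.57, 2.214]
ft_force: [0.5, -0.9, -1.5]
opening: 0.0433
```

Call:
servo_tool(
  deltas=[
    {"claw": 30,"tx": 0,"ty": 0,"tz": 0,"wx": 0,"wy": 0,"wz": 0},
  ],
)

```text
clock: 9.23
ee_pos: [0.458, -0.3757, 0.2435]
tcp_rot: [0.931, 1.559, -0.883]
ft_force: [-0.3, -0.9, -0.4]
opening: 0.0436
```

```bash
python3 -c "
from h import *
go(.508,.118,.24)
b=look('side'); cv2.imwrite('pics/m8.png',cv2.resize(b['image'][30:200,280:540,::-1],None,fx=3,fy=3,interpolation=2))"
```

```text
t 9.2333 pos [ 0.458  -0.3757  0.2435] zang -1.814 x [ 0.008 -0.009 -1.   ] j [-0.89  0.45  1.17  0.    1.51  0.93] F [-0.3 -0.9 -0.4] T [ 0.04 -0.02 -0.03] op 0.0436
tool mm [  -0.7  -70.3 -491.2]
```

View pics/m8.png

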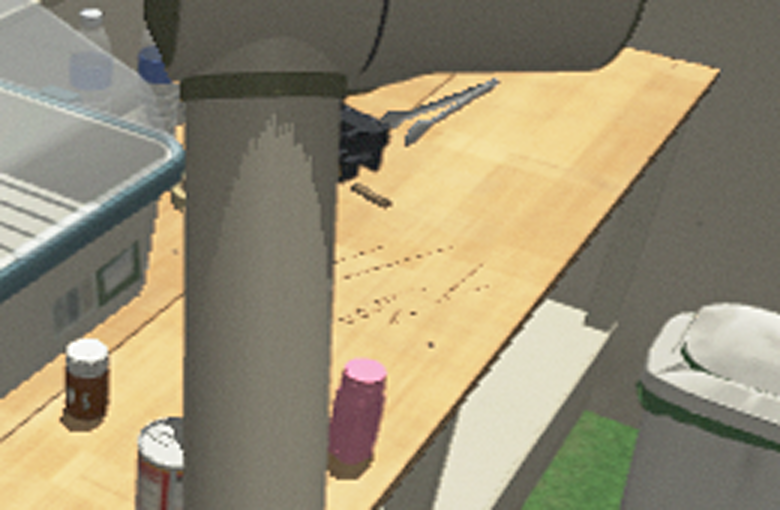

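The arm hides the jar here and the pink look-alike still stands. The opening of 43.6 mm says the jar is held. I'll carry it to above the pocket.

Call:
servo_tool(
  deltas=[
    {"claw": 30,"tx": 0,"ty": -3,"tz": -20,"wx": 0,"wy": 0,"wz": 0},
    {"claw": 30,"tx": 0,"ty": -5,"tz": -34,"wx": 0,"wy": 0,"wz": 0},
    {"claw": 30,"tx": 0,"ty": -5,"tz": -34,"wx": 0,"wy": 0,"wz": 0},
    {"claw": 30,"tx": 0,"ty": -5,"tz": -34,"wx": 0,"wy": 0,"wz": 0},
    {"claw": 30,"tx": 0,"ty": -5,"tz": -34,"wx": 0,"wy": 0,"wz": 0},
  ],
)

```text
clock: 9.7
ee_pos: [0.4713, -0.2156, 0.2346]
tcp_rot: [-2.004, 1.568, 2.465]
ft_force: [0.7, -0.2, -1.8]
opening: 0.0435
```

Call:
servo_tool(
  deltas=[
    {"claw": 30,"tx": 0,"ty": -5,"tz": -34,"wx": 0,"wy": 0,"wz": 0},
    {"claw": 30,"tx": 0,"ty": -5,"tz": -34,"wx": 0,"wy": 0,"wz": 0},
    {"claw": 30,"tx": 0,"ty": -5,"tz": -34,"wx": 0,"wy": 0,"wz": 0},
    {"claw": 30,"tx": 0,"ty": -5,"tz": -34,"wx": 0,"wy": 0,"wz": 0},
    {"claw": 30,"tx": 0,"ty": -5,"tz": -34,"wx": 0,"wy": 0,"wz": 0},
  ],
)

```text
clock: 10.12
ee_pos: [0.4879, -0.0446, 0.2348]
tcp_rot: [-1.661, 1.568, 2.808]
ft_force: [0.6, 1.1, -0.7]
opening: 0.0434
```

Call:
servo_tool(
  deltas=[
    {"claw": 30,"tx": 0,"ty": -5,"tz": -34,"wx": 0,"wy": 0,"wz": 0},
    {"claw": 30,"tx": 0,"ty": -5,"tz": -34,"wx": 0,"wy": 0,"wz": 0},
    {"claw": 30,"tx": 0,"ty": -5,"tz": -34,"wx": 0,"wy": 0,"wz": 0},
    {"claw": 30,"tx": 0,"ty": -5,"tz": -34,"wx": 0,"wy": 0,"wz": 0},
    {"claw": 30,"tx": 0,"ty": -2,"tz": -23,"wx": 0,"wy": 0,"wz": 0},
  ],
)

```text
clock: 10.53
ee_pos: [0.5046, 0.1159, 0.2348]
tcp_rot: [-1.526, 1.568, 2.945]
ft_force: [-0.2, -0.3, -1.6]
opening: 0.0434
```

Call:
servo_tool(
  deltas=[
    {"claw": 30,"tx": 0,"ty": 0,"tz": 0,"wx": 0,"wy": 0,"wz": 0},
    {"claw": 30,"tx": 0,"ty": 0,"tz": 0,"wx": 0,"wy": 0,"wz": 0},
  ],
)

```text
clock: 10.7
ee_pos: [0.505, 0.1139, 0.2348]
tcp_rot: [-1.253, 1.568, -3.064]
ft_force: [0.3, -0.3, -1.0]
opening: 0.0434
```

```bash
python3 -c "
from h import *
go(.508,.118,.121)
b=look('side'); cv2.imwrite('pics/m9.png',cv2.resize(b['image'][110:310,150:350,::-1],None,fx=3,fy=3,interpolation=2))"
```

```text
t 10.7 pos [0.505  0.1139 0.2348] zang -1.8119 x [-0.002 -0.    -1.   ] j [-0.01  0.33  1.39 -0.    1.43  1.8 ] F [ 0.3 -0.3 -1. ] T [0.06 0.02 0.02] op 0.0434
tool mm [113.8   2.2  -4.7]
```

View pics/m9.png

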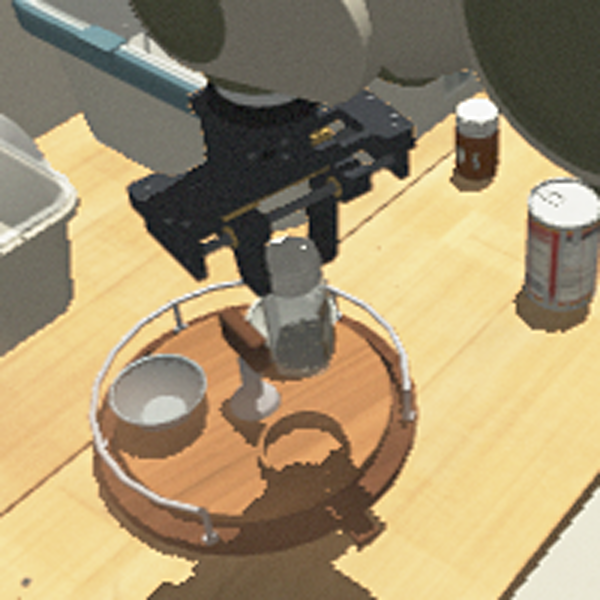

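The jar is held upright at about (298,310), over the empty ring at (305,445). I'll correct the offset and lower it slowly.

Call:
servo_tool(
  deltas=[
    {"claw": 30,"tx": 10,"ty": 2,"tz": -4.5,"wx": 0,"wy": 0,"wz": 0},
    {"claw": 30,"tx": 25,"ty": 0,"tz": 0,"wx": 0,"wy": 0,"wz": 0},
    {"claw": 30,"tx": 25,"ty": 0,"tz": 0,"wx": 0,"wy": 0,"wz": 0},
    {"claw": 30,"tx": 20,"ty": 0,"tz": 0,"wx": 0,"wy": 0,"wz": 0},
    {"claw": 30,"tx": 15,"ty": 0,"tz": 0,"wx": 0,"wy": 0,"wz": 0},
  ],
)

```text
clock: 11.17
ee_pos: [0.5078, 0.116, 0.1382]
tcp_rot: [-1.302, 1.568, -3.118]
ft_force: [0.8, -0.9, -0.6]
opening: 0.0437
```

Call:
servo_tool(
  deltas=[
    {"claw": 30,"tx": 10,"ty": 0,"tz": 0,"wx": 0,"wy": 0,"wz": 0},
    {"claw": 30,"tx": 4,"ty": 0,"tz": 0,"wx": 0,"wy": 0,"wz": 0},
    {"claw": 30,"tx": 2,"ty": 0,"tz": 0,"wx": 0,"wy": 0,"wz": 0},
    {"claw": 30,"tx": 0,"ty": 0,"tz": 0,"wx": 0,"wy": 0,"wz": 0},
    {"claw": 30,"tx": 0,"ty": 0,"tz": 0,"wx": 0,"wy": 0,"wz": 0},
  ],
)

```text
clock: 11.58
ee_pos: [0.509, 0.1168, 0.1253]
tcp_rot: [1.8, 1.57, -0.014]
ft_force: [0.2, 0.1, -0.4]
opening: 0.0436
```

```bash
python3 -c "
from h import *
go(.508,.118,.118)"
```

```text
t 11.5833 pos [0.509  0.1168 0.1253] zang -1.8146 x [ 0.001 -0.    -1.   ] j [-0.    0.45  1.55 -0.    1.14  1.81] F [ 0.2  0.1 -0.4] T [ 0.02 -0.04  0.01] op 0.0436
tool mm [ 7.3 -1.2 -0.9]
```

Call:
servo_tool(
  deltas=[
    {"claw": 30,"tx": 3,"ty": 0,"tz": 0,"wx": 0,"wy": 0,"wz": 0},
    {"claw": 30,"tx": 2,"ty": 0,"tz": 0,"wx": 0,"wy": 0,"wz": 0},
    {"claw": 30,"tx": 0,"ty": 0,"tz": 0,"wx": 0,"wy": 0,"wz": 0},
    {"claw": 30,"tx": 0,"ty": 0,"tz": 0,"wx": 0,"wy": 0,"wz": 0},
  ],
)

```text
clock: 11.92
ee_pos: [0.5087, 0.1171, 0.1199]
tcp_rot: [3.02, 1.571, 1.206]
ft_force: [-0.2, 1.3, -0.4]
opening: 0.0436
```

Call:
servo_tool(
  deltas=[
    {"claw": 30,"tx": 1,"ty": 0,"tz": 0,"wx": 0,"wy": 0,"wz": 0},
    {"claw": 30,"tx": 0.5,"ty": 0,"tz": 0,"wx": 0,"wy": 0,"wz": 0},
    {"claw": 30,"tx": 0,"ty": 0,"tz": 0,"wx": 0,"wy": 0,"wz": 0},
  ],
)

```text
clock: 12.17
ee_pos: [0.5086, 0.1171, 0.1183]
tcp_rot: [-1.31, 1.571, -3.124]
ft_force: [0.6, 0.2, -0.6]
opening: 0.0433
```

Call:
servo_tool(
  deltas=[
    {"claw": 30,"tx": 0.7,"ty": 0,"tz": 0,"wx": 0,"wy": 0,"wz": 0},
    {"claw": 30,"tx": 0,"ty": 0,"tz": 0,"wx": 0,"wy": 0,"wz": 0},
    {"claw": 30,"tx": 0,"ty": 0,"tz": 0,"wx": 0,"wy": 0,"wz": 0},
  ],
)

```text
clock: 12.42
ee_pos: [0.5089, 0.1171, 0.118]
tcp_rot: [1.877, 1.57, 0.063]
ft_force: [0.1, 0.2, 2.8]
opening: 0.0437
```

Call:
servo_tool(
  deltas=[
    {"claw": 30,"tx": 0.8,"ty": 0,"tz": 0,"wx": 0,"wy": 0,"wz": 0},
    {"claw": 30,"tx": 0,"ty": 0,"tz": 0,"wx": 0,"wy": 0,"wz": 0},
    {"claw": 30,"tx": 0,"ty": 0,"tz": 0,"wx": 0,"wy": 0,"wz": 0},
  ],
)

```text
clock: 12.67
ee_pos: [0.5093, 0.1171, 0.1177]
tcp_rot: [1.832, 1.569, 0.018]
ft_force: [-0.9, -0.3, 7.5]
opening: 0.0435
```

The jar touches the floor (7.5 N up), so I'll release and lift.

Call:
servo_tool(
  deltas=[
    {"claw": 54,"tx": 0,"ty": 0,"tz": 0,"wx": 0,"wy": 0,"wz": 0},
    {"claw": 60,"tx": 0,"ty": 0,"tz": 0,"wx": 0,"wy": 0,"wz": 0},
    {"claw": 70,"tx": 0,"ty": 0,"tz": 0,"wx": 0,"wy": 0,"wz": 0},
    {"claw": 75,"tx": 0,"ty": 0,"tz": 0,"wx": 0,"wy": 0,"wz": 0},
    {"claw": 75,"tx": 0,"ty": 0,"tz": 0,"wx": 0,"wy": 0,"wz": 0},
  ],
)

```text
clock: 13.08
ee_pos: [0.5086, 0.1171, 0.1167]
tcp_rot: [-1.392, 1.57, 3.078]
ft_force: [0.0, 0.5, 0.6]
opening: 0.066
```

Call:
servo_tool(
  deltas=[
    {"claw": 75,"tx": -8,"ty": 0,"tz": 0,"wx": 0,"wy": 0,"wz": 0},
    {"claw": 75,"tx": -20,"ty": 0,"tz": 0,"wx": 0,"wy": 0,"wz": 0},
    {"claw": 75,"tx": -30,"ty": 0,"tz": 0,"wx": 0,"wy": 0,"wz": 0},
    {"claw": 75,"tx": -35,"ty": 0,"tz": 0,"wx": 0,"wy": 0,"wz": 0},
    {"claw": 75,"tx": -35,"ty": 0,"tz": 0,"wx": 0,"wy": 0,"wz": 0},
  ],
)

```text
clock: 13.5
ee_pos: [0.5082, 0.1171, 0.2468]
tcp_rot: [-1.354, 1.57, 3.115]
ft_force: [1.0, -0.6, 0.4]
opening: 0.066
```

Call:
servo_tool(
  deltas=[
    {"claw": 75,"tx": 0,"ty": 0,"tz": 30,"wx": 0,"wy": 0,"wz": 0},
    {"claw": 75,"tx": 0,"ty": 0,"tz": 38,"wx": 0,"wy": 0,"wz": 0},
    {"claw": 75,"tx": 0,"ty": 0,"tz": 38,"wx": 0,"wy": 0,"wz": 0},
    {"claw": 75,"tx": 0,"ty": 0,"tz": 38,"wx": 0,"wy": 0,"wz": 0},
    {"claw": 75,"tx": 0,"ty": 0,"tz": 38,"wx": 0,"wy": 0,"wz": 0},
  ],
)

```text
clock: 13.92
ee_pos: [0.464, -0.0609, 0.2456]
tcp_rot: [1.399, 1.57, -0.414]
ft_force: [1.4, -0.8, -0.7]
opening: 0.066
```

Call:
servo_tool(
  deltas=[
    {"claw": 75,"tx": 0,"ty": 0,"tz": 38,"wx": 0,"wy": 0,"wz": 0},
    {"claw": 75,"tx": 0,"ty": 0,"tz": 38,"wx": 0,"wy": 0,"wz": 0},
    {"claw": 75,"tx": 0,"ty": 0,"tz": 38,"wx": 0,"wy": 0,"wz": 0},
    {"claw": 75,"tx": 0,"ty": 0,"tz": 38,"wx": 0,"wy": 0,"wz": 0},
    {"claw": 75,"tx": 0,"ty": 0,"tz": 0,"wx": 0,"wy": 0,"wz": 0},
  ],
)

```text
clock: 14.33
ee_pos: [0.427, -0.2123, 0.2452]
tcp_rot: [0.281, 1.569, -1.539]
ft_force: [-0.9, -0.7, -0.5]
opening: 0.0661
```

Run:
```python
from h import *
st()
a=look("side"); b=look("top")
f=lambda c,x0,y0,x1,y1:cv2.resize(c["image"][y0:y1,x0:x1,::-1],(400,480),interpolation=cv2.INTER_CUBIC)
cv2.imwrite("pics/m10.png",np.hstack([f(a,170,165,310,333),f(b,185,110,285,230)]))
```

```text
t 14.3333 pos [ 0.427  -0.2123  0.2452] zang -1.8196 x [ 0.    -0.002 -1.   ] j [-0.71  0.25  1.48 -0.    1.42  1.11] F [-0.9 -0.7 -0.5] T [ 0.03  0.04 -0.02] op 0.0661
```

View pics/m10.png

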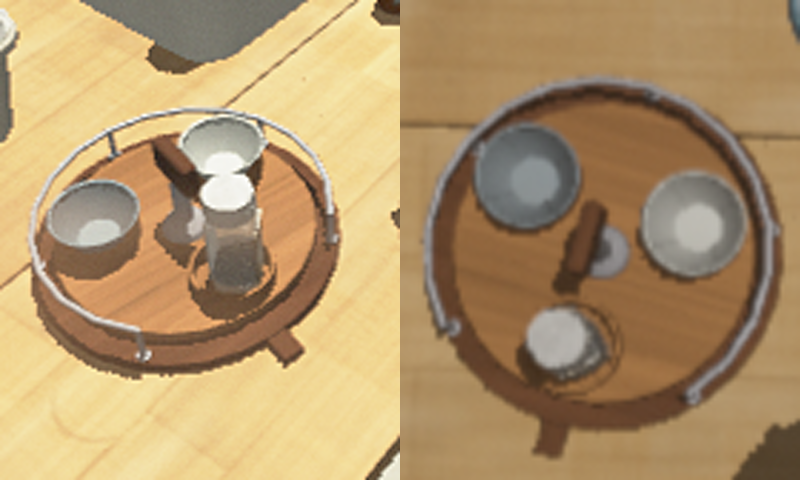

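The jar stands upright inside the ring, and the bowls, knob and tongue are at the same pixels as before. I'll check the cap position and hand in.

Run:
```python
from h import *
c=np.load("/tmp/top.npz"); u,v=185+int(158/4),110+int(338/4)
print("cap",p(c,u,v),pz(c,185+156.5/4,110+336.5/4,.135))
close_job()
```

```text
cap [0.50812142 0.1125606  0.13917438] [0.50806786 0.11291074 0.135     ]
the job is handed in; nothing more can be done
```

I turned the carousel by its knob about 1.23 rad clockwise, so the empty pocket sits at the tongue. Then I picked up the slim jar with the grey-white cap, lowered it upright until it touched the pocket floor, let go and backed away. I handed the job in at about 14 s on the robot clock.

**Alignment:** the pocket was at about 2.905 rad. The tongue measured 2.85–2.92 rad by different methods: 2.87–2.89 from its tip, 2.85 and 2.89 from colour masks, and 2.917 from the middle of the rail gap. The remaining error is therefore probably within 0.03 rad, or 0.05 at most. The disc had not visibly moved in the last picture.

**Jar:** it stands upright in the ring. Its cap is at (0.508, 0.113, 0.135–0.139) and the pocket centre is at about (0.508, 0.118), so it sits about 5 mm off centre.

**Limits and surroundings:** the highest force reading I saw was about 22 N, while gripping the knob off centre at first; I re-centred and gripped again. The gripper ended clear of everything. I did not take a last close look at the purple and pink look-alikes after the pick. The pink one was still standing in the lift picture, and I felt no contact.

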